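# Put the colour bottles back on the ledge in order of height

### The job

Put the four round white screw-cap bottles away on the plywood ledge, each standing in the middle of its own black rubber disc, in order of height: the tallest on the disc nearest the weighing scale, the shortest at the other end. Keep the bottles upright, and do not touch the tan armrest: its colour is still wet.

Things in the scene. Friction and masses are not known exactly. Their poses are not given: they have to be found in the camera images.
- bottle_a_mid (a point): the tallest of the four loose round bottles of white plastic with a paper label band and an orange screw cap: 113 mm tall in all. Its straight round side, 56 mm in diameter, reaches 86 mm above its foot; above that a short sloping shoulder, 9 mm high, and the cap, 42 mm in diameter and 18 mm high. The point is on its axis, half-way up (56.5 mm above the foot); z points up along the axis. It starts upright on the bench.
- bottle_b_mid (a point): the second tallest of the four loose round bottles of white plastic with a paper label band and an orange screw cap: 95 mm tall in all. Its straight round side, 47 mm in diameter, reaches 69 mm above its foot; above that a short sloping shoulder, 9 mm high, and the cap, 36 mm in diameter and 17 mm high. The point is on its axis, half-way up (47.5 mm above the foot); z points up along the axis. It starts upright on the bench.
- bottle_c_mid (a point): the third tallest of the four loose round bottles of white plastic with a paper label band and an orange screw cap: 78 mm tall in all. Its straight round side, 40 mm in diameter, reaches 53 mm above its foot; above that a short sloping shoulder, 9 mm high, and the cap, 32 mm in diameter and 16 mm high. The point is on its axis, half-way up (39 mm above the foot); z points up along the axis. It starts upright on the bench.
- bottle_d_mid (a point): the shortest of the four loose round bottles of white plastic with a paper label band and an orange screw cap: 62 mm tall in all. Its straight round side, 34 mm in diameter, reaches 39 mm above its foot; above that a short sloping shoulder, 9 mm high, and the cap, 28 mm in diameter and 14 mm high. The point is on its axis, half-way up (31 mm above the foot); z points up along the axis. It starts upright on the bench.
- disc_0_top (a point): one of four equal black rubber discs, 66 mm in diameter, 3 mm thick, fixed in a row about 78 mm apart on the plywood ledge: the disc at the robot's left end of the row (largest y). The point is the centre of its upper face, 33 mm above the bench; x across the row away from the robot, y along it to the left. The ledge's board reaches 50 mm from the row to the front and 85 mm to the back, where a lip 12 mm high stands.
- disc_1_top (a point): one of four equal black rubber discs, 66 mm in diameter, 3 mm thick, fixed in a row about 78 mm apart on the plywood ledge: the second disc from the robot's left. The point is the centre of its upper face, 33 mm above the bench; x across the row away from the robot, y along it to the left. 
- disc_2_top (a point): one of four equal black rubber discs, 66 mm in diameter, 3 mm thick, fixed in a row about 78 mm apart on the plywood ledge: the third disc from the robot's left. The point is the centre of its upper face, 33 mm above the bench; x across the row away from the robot, y along it to the left. 
- disc_3_top (a point): one of four equal black rubber discs, 66 mm in diameter, 3 mm thick, fixed in a row about 78 mm apart on the plywood ledge: the disc at the robot's right end of the row (smallest y). The point is the centre of its upper face, 33 mm above the bench; x across the row away from the robot, y along it to the left. 
- scale: grey digital weighing scale with a steel pan and a clear mixing cup on it, standing beyond one end of the row of discs (left or right, it changes); fixed, 200 mm (x) by 150 mm (y), pan 46 mm high, cup to 121 mm. Origin: centre of its underside. A steel tin with brushes, 200 mm tall, stands beyond the other end.
- armrest: tan padded car armrest with freshly applied, wet colour, lying lengthwise in front of the robot on a white masking sheet, between the two pairs of bottles; fixed, 260 mm long (x) by 130 mm wide (y), 46 mm high, with a black hinge lug and two steel pins reaching 40 mm out of its near (-x) end. Origin: centre of its underside; x along it, y across.
Not all that is in view belongs to the job. Leave any green or purple look-alike of the part that bears bottle_b_mid alone.

How it is judged (in metres and radians):
At the end, for the whole second after the job is handed in: All four bottles stand upright (within 0.1 rad) and at rest on the rubber discs, released, each with its axis within 14 mm of its disc's centre and its foot within 5 mm of the disc's upper face; in order of height along the row, the tallest on the disc nearest the scale (angle between each of bottle_a_mid, bottle_b_mid, bottle_c_mid, bottle_d_mid's own z axis and vertical below 0.1 rad and linear speed of each of bottle_a, bottle_b, bottle_c, bottle_d below 0.02 m/s and angular speed of each of bottle_a, bottle_b, bottle_c, bottle_d below 0.2 rad/s and ((world y of scale above 0 m and horizontal distance between bottle_a_mid and disc_0_top below 0.014 m and z of bottle_a_mid in the frame of disc_0_top between 0.0515 and 0.0615 m and horizontal distance between bottle_b_mid and disc_1_top below 0.014 m and z of bottle_b_mid in the frame of disc_1_top between 0.0425 and 0.0525 m and horizontal distance between bottle_c_mid and disc_2_top below 0.014 m and z of bottle_c_mid in the frame of disc_2_top between 0.034 and 0.044 m and horizontal distance between bottle_d_mid and disc_3_top below 0.014 m and z of bottle_d_mid in the frame of disc_3_top between 0.026 and 0.036 m) or (world y of scale below 0 m and horizontal distance between bottle_a_mid and disc_3_top below 0.014 m and z of bottle_a_mid in the frame of disc_3_top between 0.0515 and 0.0615 m and horizontal distance between bottle_b_mid and disc_2_top below 0.014 m and z of bottle_b_mid in the frame of disc_2_top between 0.0425 and 0.0525 m and horizontal distance between bottle_c_mid and disc_1_top below 0.014 m and z of bottle_c_mid in the frame of disc_1_top between 0.034 and 0.044 m and horizontal distance between bottle_d_mid and disc_0_top below 0.014 m and z of bottle_d_mid in the frame of disc_0_top between 0.026 and 0.036 m))); the robot touches nothing.
It fails at once if a bottle is tipped over (more than 0.6 rad from upright) (angle between any of bottle_a_mid, bottle_b_mid, bottle_c_mid, bottle_d_mid's own z axis and vertical above 0.6 rad).
It fails at once if the wet armrest is touched (contact force between armrest and anything else above 0.5 N).
It also fails if it takes over 112 s, if anything falls off the work surface, if the arm or the gripper's body presses on something with over 40 N, if the wrist force passes 120 N, or if a joint passes its speed limit or range.

### The arm

A 6-joint arm with a two-finger parallel gripper is mounted at the origin on the work surface. World frame = base frame: x ahead of the robot, y to its left, z up, the work surface at z = 0. Lengths are in mm, angles in rad, forces in N, time in s.
With the tool pointing down it reaches from about 275 to 750 mm from the base axis. Payload 10.2 kg.
Tool frame: the origin (TCP) lies at the very end of the fingers, on their centre line; the grasp point (between the pads) lies 19 mm behind it; z points along the fingers, y is the line along which they close (so a half turn about z gives the same grasp; the last joint's range is limited). The gripper opens to 85 mm and grips with 20 to 120 N. Pads are 22 mm wide; open, the fingers measure 114 mm over their backs; the gripper's body (76 mm by 85 mm) begins 54 mm behind the grasp point. The pads swing forward as they close: fully open they stand 13 mm farther back than shut.
Start: joints at [1.005, 0.313, 1.498, -0, 1.331, -0.223], TCP at [176.479, 494.456, 231.294] pointing down, gripper open.
Joint ranges: [-2.94, 2.94], [-0.97, 2.17], [0.19, 2.56], [-1.23, 4.37], [0.02, 3.11], [-2.88, 2.88]. Speed limits (rad/s): [2.39, 2.39, 3.01, 3.14, 3.14, 3.14].

### API

Orientations are given as a unit quaternion [w, x, y, z].
In Python, from rig import ctrl, vision gives the robot as it stands. The module is installed in compiled form; this text tells all that it offers.
- The arm moves only by the tool play_rows, never from a script. Its arguments are lists of equal length, an entry for each row: "translation": the shift along the tool's x, y, z in m, a list of three; "rotation": the turn, a rotation vector about the tool's x, y, z in rad, a list of three; "gripper": the gripper's target within -1 to 1 (shut at 1, half-way at 0, fully open at -1). A call has 1 to 10 rows; each row is the pose to reach, as a shift and turn from the pose commanded when the call began, along the tool's axes at that moment; what a row does not reach only later rows make up. A row lasts 1/8 s, in which the tool goes at most 62.5 mm and 10.7 degrees, less where a joint would pass 70% of its speed; a pose out of reach is approached as far as the arm can. A call with a gripper value outside its range is refused whole. The fingers move at their own pace and stop on an object; "force" is the grip in N (left out, the last holds). Time passes only in rows, so rows that repeat a pose let the fingers close. It gives the time, the measured TCP pose, the force, the opening and the grip force at its end, in the units of the state.
- ctrl.sense(): the state, without advancing time (a new reading comes with each control period).
- vision.capture(name): name is "side" or "top"; returns a dict with "pixels" (480x640x3 uint8, red, green, blue), "vfov" (degrees; the focal length in pixels is half the picture's height over the tangent of half this angle, whatever the lens; pixels are square), "cx", "cy" (the principal point, pixels), "rvec" (rotation vector, rad) and "tvec" (3), from world to camera coordinates, as OpenCV has them. Camera axes: x right, y down, z forward; pixel columns grow to the right and rows downward; lengths in mm; the calibration is good to about 2 mm. A picture is of the moment at which its call begins. There is no depth.
- ctrl.finish_job(): hands the job in; it is judged then, once.
The state is a dict: "time_s": time; "joints": joint angles; "dq": joint speeds; "tau": joint torques, N m; "eef_pos": TCP position; "ee_rot": TCP orientation; "force": force on the tool from outside, world axes, zero at the start; "wrist_torque": the same for the moment, N m; "grip_width": opening from 0.0 (shut) to 1.0 (fully open); "grip_force": force on a finger pad.
Only numpy, scipy, OpenCV 4.12 (cv2) and the standard library are available. Lean on these libraries where they do the work, as an engineer would, in place of code of your own. Each camera call takes 0.05 s, during which the arm holds its last target. There are 200 camera calls.

## Working session

There is one attempt and no reset: what is moved stays moved. The work goes in short steps, Python scripts to look and compute and a tool call to move; the robot and the scene stay as the last step left them, time stands still between calls to the robot, and variables do not carry over. Pictures are saved under pics/ and viewed, at most 14 in all, crops included, and the job is handed in when it is done.

Besides the shell and the picture viewer there is one more tool, called after "Call:" as name(argument=value, ...) on one line, values as JSON. play_rows: Moves the arm, as the interface text tells. Its arguments: {"type":"object","properties":{"translation":{"type":"array"},"rotation":{"type":"array"},"gripper":{"type":"array"},"force":{"type":"number"}},"required":["translation","rotation","gripper"]}

```bash
mkdir -p pics
cat > h.py <<'E'
import numpy as np, cv2
from rig import ctrl, vision
def cap(n):
    c=vision.capture(n); p=c["pixels"]; f=p.shape[0]/2/np.tan(np.radians(c["vfov"])/2)
    c["K"]=np.array([[f,0,c["cx"]],[0,f,c["cy"]],[0,0,1.]]); c["R"]=cv2.Rodrigues(np.array(c["rvec"],float))[0]; c["t"]=np.array(c["tvec"],float).ravel()
    return c
def ray(c,u,v,z):
    d=c["R"].T@np.linalg.inv(c["K"])@[u,v,1]; o=-c["R"].T@c["t"]
    return o+d*(z-o[2])/d[2]
def proj(c,P):
    q=c["K"]@(c["R"]@np.array(P,float)+c["t"]); return q[:2]/q[2]
def save(c,n): cv2.imwrite("pics/"+n,cv2.cvtColor(c["pixels"],cv2.COLOR_RGB2BGR))
E
python3 - <<'E'
from h import *
for n in("top","side"):
    c=cap(n);save(c,n+"0.png");print(n,c["vfov"],c["cx"],c["cy"],-c["R"].T@c["t"],c["R"][2])
print(ctrl.sense())
E
```

```text
top 56.23278682968277 324.3764524107321 242.3355894317501 [ 290.28495117  -75.04240696 1184.85870654] [ 0.19480028 -0.0131887  -0.98075426]
side 44.14350170378145 317.8095726649121 245.34881622441242 [ 418.16065596  749.81225904 1060.99070003] [ 0.05076732 -0.64385929 -0.76345786]
{'time_s': 0.1, 'joints': array([ 1.00462910e+00,  3.13436940e-01,  1.49831964e+00,  1.15114153e-05,
        1.33099007e+00, -2.23430581e-01]), 'dq': array([-0.00145393, -0.00139154, -0.00175688,  0.00167019, -0.00243513,
       -0.00118688]), 'tau': array([ 3.13662931e-03, -4.12898326e+01, -2.60141230e+01, -1.53495021e-04,
        3.01318483e-03,  1.03193537e-05]), 'eef_pos': array([176.34297483, 494.27513323, 230.78596032]), 'ee_rot': array([-2.27086373e-04,  1.70532111e-01,  9.85351950e-01, -5.30461064e-04]), 'force': array([-0.21447552,  0.26495349, -0.74214832]), 'wrist_torque': array([-0.02699547,  0.01849783, -0.02383833]), 'grip_force': 0.0, 'grip_width': 0.9966668346290185}
```

View pics/top0.png

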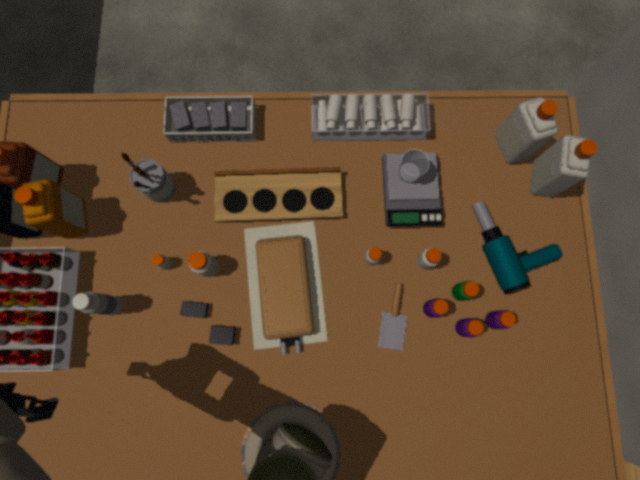

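View pics/side0.png

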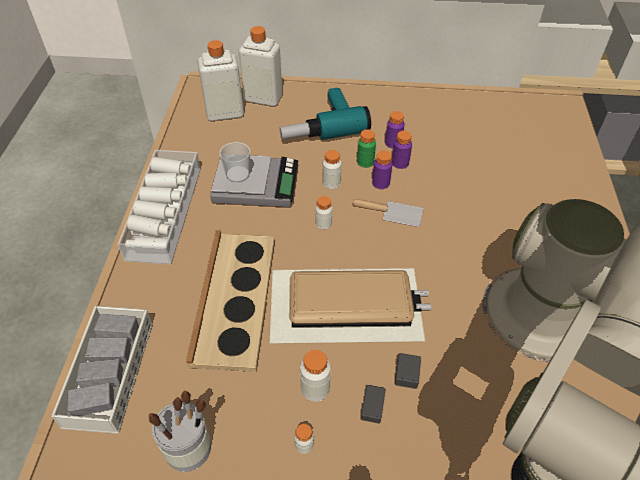

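Top view: the scale is on the right (412,190), so world y<0 and a→disc_3, b→disc_2, c→disc_1, d→disc_0. 

Orange-capped candidates in the top picture:
- (162,261) small white
- (200,262) large white
- (375,255) white
- (431,257) white
- Look-alikes to leave: green (466,290), purple (436,308), (470,327) and (502,319), canisters (545,107) and (585,147), and the yellow canister (25,197)

I choose the four white ones. Next I measure them and check close up.

Run:
```python
from h import *
C={n:cap(n) for n in("top","side")}
def blobs(m,lo):
    n,l,s,ce=cv2.connectedComponentsWithStats(m.astype(np.uint8)); return [(ce[i],s[i]) for i in range(1,n) if s[i,4]>lo]
seeds={"top":{"d":(162,261),"a":(200,262),"c":(375,255),"b":(431,257)},"side":{"d":(304,432),"a":(315,361),"c":(323,203),"b":(332,157)}}
H=dict(a=(113,18),b=(95,17),c=(78,16),d=(62,14))
for n,c in C.items():
    hsv=cv2.cvtColor(c["pixels"],cv2.COLOR_RGB2HSV)
    m=((hsv[...,0]<13)|(hsv[...,0]>174))&(hsv[...,1]>190)&(hsv[...,2]>90)
    bl=blobs(m,15)
    for k,s in seeds[n].items():
        e=min(bl,key=lambda b:np.hypot(*(b[0]-s)))
        print(n,k,e[0].round(1),e[1],{q:ray(c,*e[0],H[q][0]-H[q][1]*(.35 if n=="top" else .5))[:2].round(1) for q in H if q==k})
    dk=hsv[...,2]<45
    box=(210,340,180,220) if n=="top" else (210,270,235,365)
    m2=np.zeros_like(dk);m2[box[2]:box[3],box[0]:box[1]]=dk[box[2]:box[3],box[0]:box[1]]
    for ce,s in blobs(m2,100): print(n,"disc",ce.round(1),s,ray(c,*ce,33)[:2].round(1))
# armrest corners top at z=46, triangulate bottles
P={n:c["K"]@np.c_[c["R"],c["t"]] for n,c in C.items()}
a=C["top"]["pixels"][225:285,145:215];b=C["top"]["pixels"][235:285,350:450]
s=C["side"]["pixels"][140:460,280:440]
im=np.zeros((600,800,3),np.uint8)
for i,(q,sc,xy) in enumerate([(a,4,(0,0)),(b,4,(0,250)),(s,1.85,(430,0))]):
    r=cv2.resize(q,None,fx=sc,fy=sc);im[xy[1]:xy[1]+r.shape[0],xy[0]:xy[0]+r.shape[1]]=r[:600-xy[1]]
cv2.imwrite("pics/crop.png",im[...,::-1])
```

```text
top d [ 40.2 301.1] [ 37 300   8   3  16] {'d': array([374.4, 616.3])}
top a [ 40.2 301.1] [ 37 300   8   3  16] {'a': array([370.7, 585.9])}
top c [433.6 255.9] [428 251  12  11  62] {'c': array([ 473.1, -364.5])}
top b [433.6 255.9] [428 251  12  11  62] {'b': array([ 470.4, -360.1])}
top disc [321.7 198.1] [311 188  22  21 365] [639.5 -85.1]
top disc [234.7 201.1] [224 191  22  21 374] [633.7 146.2]
top disc [263.9 200. ] [253 190  22  21 370] [635.9  68.8]
top disc [293.7 199.9] [283 190  22  21 371] [635.2 -10.4]
side d [321.9 368.2] [316 361  11  13  26] {'d': array([452.3, 204.4])}
side a [321.9 368.2] [316 361  11  13  26] {'a': array([450.6, 231. ])}
side c [323.6 206.3] [318 204  12   5  21] {'c': array([ 480.4, -205.4])}
side b [332.1 160.4] [326 157  13   6  35] {'b': array([ 470.4, -347.2])}
side disc [248.9 251.9] [236 241  28  22 355] [639.6 -84.7]
side disc [245.2 278.7] [232 267  29  24 390] [635.7  -9.3]
side disc [239.  308.8] [224 297  31  25 438] [635.9  69.4]
side disc [233.2 341.2] [218 328  32  27 510] [634.3 147.5]
```

View pics/crop.png

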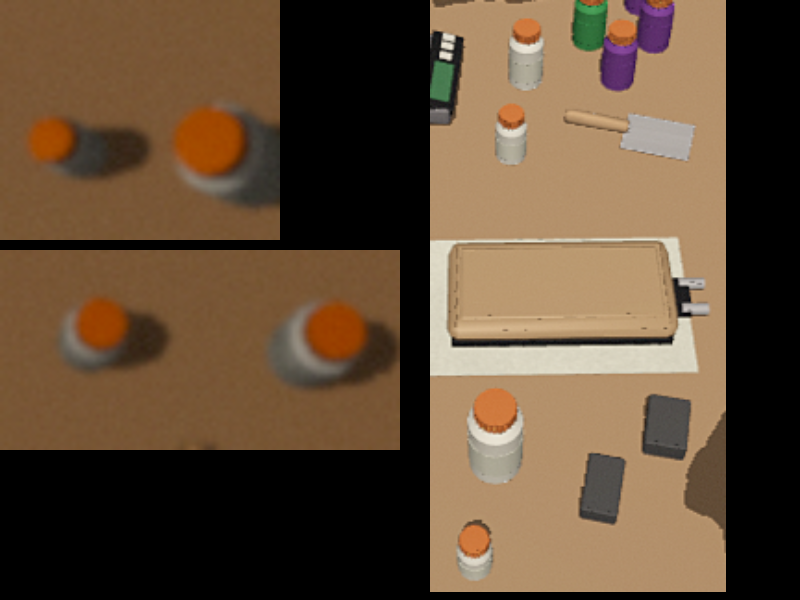

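The crop shows white bottles with orange caps, no green or purple among them: small and large on the left, medium two on the right. My orange mask was too strict, so I loosen it.

```bash
cat >> h.py <<'E'
H=dict(a=(113,18),b=(95,17),c=(78,16),d=(62,14))
def caps(c):
    hsv=cv2.cvtColor(c["pixels"],cv2.COLOR_RGB2HSV).astype(int)
    m=((hsv[...,0]<13)|(hsv[...,0]>174))&(hsv[...,1]>185)&(c["pixels"][...,0]>120)
    n,l,s,ce=cv2.connectedComponentsWithStats(m.astype(np.uint8))
    return [(ce[i],s[i]) for i in range(1,n) if s[i,4]>40]
E
python3 - <<'E'
from h import *
C={n:cap(n) for n in("top","side")}
seeds={"top":{"d":(160,260),"a":(198,261),"c":(376,255),"b":(433,256)},"side":{"d":(304,432),"a":(315,361),"c":(323,203),"b":(332,157)}}
px={}
for n,c in C.items():
    for k,s in seeds[n].items():
        i=np.array(s); p=c["pixels"].astype(int); 
        m=((p[...,0]>1.9*p[...,1])&(p[...,0]>3*p[...,2])).astype(np.uint8) if n=="side" else ((p[...,0]>2.05*p[...,1])&(p[...,0]>120)).astype(np.uint8)
        nn,l,st,ce=cv2.connectedComponentsWithStats(m); 
        j=min((j for j in range(1,nn) if st[j,4]>20),key=lambda j:np.hypot(*(ce[j]-i)))
        px[n,k]=ce[j]; h,cp=H[k]
        print(n,k,ce[j].round(1),st[j],ray(c,*ce[j],h-cp*(.3 if n=="top" else .4))[:2].round(1))
P={n:c["K"]@np.c_[c["R"],c["t"]] for n,c in C.items()}
for k in "abcd":
    X=cv2.triangulatePoints(P["top"],P["side"],px["top",k],px["side",k]).ravel(); print(k,(X[:3]/X[3]).round(1))
E
```

```text
top d [157.5 259.5] [153 255  10  10  75] [475.1 332.6]
top a [196.9 259.8] [189 253  16  15 191] [464.9 219.4]
top c [375.2 253. ] [370 248  11  11 100] [ 482.3 -217.4]
top b [433.5 255. ] [427 249  14  13 145] [ 472.4 -359.7]
side d [323.9 206.3] [318 204  12   5  22] [ 480.7 -218.7]
side a [323.9 206.3] [318 204  12   5  22] [ 477.6 -171.1]
side c [323.9 206.3] [318 204  12   5  22] [ 479.7 -204.1]
side b [331.6 160.6] [326 158  13   6  25] [ 471.7 -344.3]
a [442.7 134.5 420.3]
b [ 473.7 -364.4   70.7]
c [ 482.3 -219.1   56.6]
d [438.1 184.2 471.7]
```

Run:
```python
from h import *
c=cap("side"); p=c["pixels"].astype(int); m=((p[...,0]>1.55*p[...,1])&(p[...,1]>1.5*p[...,2])&(p[...,0]>150)).astype(np.uint8)
nn,l,st,ce=cv2.connectedComponentsWithStats(m)
B=dict(d=(475,332.6),a=(465,219.4),c=(482.3,-217.4),b=(472.4,-359.7))
for k,(x,y) in B.items():
    h,cp=H[k]; q=proj(c,(x,y,h-cp*.4)); print(k,q.round(1),p[int(q[1]),int(q[0])])
    j=min((j for j in range(1,nn) if st[j,4]>30),key=lambda j:np.hypot(*(ce[j]-q))); print(ce[j].round(1),st[j],ray(c,*ce[j],h-cp*.4)[:2].round(1))
```

```text
d [303.3 432.2] [207 123  64]
[303.4 431.8] [296 424  16  17 215] [474.8 331.9]
a [314.5 361.4] [208 123  64]
[314.9 361. ] [304 350  23  24 421] [464.3 218.6]
c [323.2 202.1] [207 121  61]
[323.5 201.6] [317 196  14  14 126] [ 481.7 -219. ]
b [331.7 156.5] [208 121  64]
[332.1 155.8] [325 150  15  13 144] [ 471.6 -362.3]
```

Side-view rays agree with the top view within 2 mm:

| Item | x, y (mm) |
|---|---|
| a | 464.5, 219 |
| b | 472, -361 |
| c | 482, -218 |
| d | 475, 332 |
| disc_0 | 634, 147 |
| disc_1 | 636, 69 |
| disc_2 | 635.5, -10 |
| disc_3 | 639.5, -85 |

I start above a with the fingers closing along x.

Call:
play_rows(translation=[[-0.364,-0.163,0.03],[-0.364,-0.163,0.03],[-0.364,-0.163,0.03],[-0.364,-0.163,0.03],[-0.364,-0.163,0.03],[-0.364,-0.163,0.03],[-0.364,-0.163,0.03],[-0.364,-0.163,0.03],[-0.364,-0.163,0.03],[-0.364,-0.163,0.03]], rotation=[[0,0,0.18],[0,0,0.36],[0,0,0.54],[0,0,0.72],[0,0,0.9],[0,0,1.08],[0,0,1.228],[0,0,1.228],[0,0,1.228],[0,0,1.228]], gripper=[-1,-1,-1,-1,-1,-1,-1,-1,-1,-1], force=40)

```text
time_s: 1.6
eef_pos: [463.8, 219.5, 201.5]
ee_rot: [0.0, 0.706, 0.708, 0.0]
force: [-0.6, -0.5, -0.0]
grip_width: 1.003
grip_force: 0.0
```

Call:
play_rows(translation=[[0,0,0.04],[0,0,0.08],[0,0,0.11],[0,0,0.135],[0,0,0.155],[0,0,0.155]], rotation=[[0,0,0],[0,0,0],[0,0,0],[0,0,0],[0,0,0],[0,0,0]], gripper=[-1,-1,-1,-1,-1,-1])

```text
time_s: 2.35
eef_pos: [463.5, 219.0, 45.5]
ee_rot: [-0.001, 0.706, 0.708, -0.001]
force: [-0.6, 0.3, -0.0]
grip_width: 1.001
grip_force: 0.0
```

Call:
play_rows(translation=[[0,0,0],[0,0,0],[0,0,0],[0,0,0],[0,0,0],[0,0,0],[0,0,0],[0,0,0]], rotation=[[0,0,0],[0,0,0],[0,0,0],[0,0,0],[0,0,0],[0,0,0],[0,0,0],[0,0,0]], gripper=[0,0.2,0.4,0.4,0.4,0.4,0.4,0.4], force=40)

```text
time_s: 3.35
eef_pos: [465.0, 218.9, 47.5]
ee_rot: [0.0, 0.707, 0.707, 0.001]
force: [-1.4, 0.6, 6.8]
grip_width: 0.642
grip_force: 41.3
```

Call:
play_rows(translation=[[0,0,-0.03],[0,0,-0.08],[0,0,-0.13],[-0.04,0.022,-0.13],[-0.09,0.05,-0.13],[-0.14,0.08,-0.13],[-0.19,0.11,-0.13],[-0.24,0.14,-0.13],[-0.28,0.163,-0.13],[-0.304,0.175,-0.13]], rotation=[[0,0,0],[0,0,0],[0,0,0],[0,0,0],[0,0,0],[0,0,0],[0,0,0],[0,0,0],[0,0,0],[0,0,0]], gripper=[0.4,0.4,0.4,0.4,0.4,0.4,0.4,0.4,0.4,0.4])

```text
time_s: 4.6
eef_pos: [639.9, -87.5, 175.9]
ee_rot: [-0.0, 0.708, 0.707, -0.0]
force: [-0.1, 1.0, -2.7]
grip_width: 0.645
grip_force: 44.2
```

Run:
```python
from h import *
c=cap("side");save(c,"side1.png");s=ctrl.sense();print(s["eef_pos"],s["force"],s["grip_force"],s["grip_width"])
```

```text
[640.56902096 -89.90759088 175.6631094 ] [-0.85123455 -3.43116738 -3.29204714] 44.18140411376953 0.6491544468119596
```

View pics/side1.png

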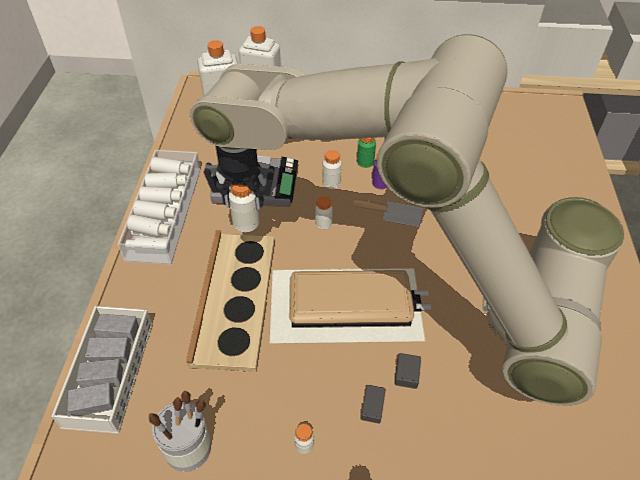

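The bottle hangs upright at (245,208) above disc_3 (249,252). I lower it gently.

Call:
play_rows(translation=[[0,0,0],[0,0,0.03],[0,0,0.06],[0,0,0.08],[0,0,0.09],[0,0,0.09],[0,0,0.09]], rotation=[[0,0,0],[0,0,0],[0,0,0],[0,0,0],[0,0,0],[0,0,0],[0,0,0]], gripper=[0.4,0.4,0.4,0.4,0.4,0.4,0.4])

```text
time_s: 5.52
eef_pos: [640.0, -85.3, 87.5]
ee_rot: [0.001, 0.707, 0.707, 0.0]
force: [0.0, -0.2, -2.7]
grip_width: 0.642
grip_force: 44.2
```

Run:
```python
from h import *
c=cap("side");s=ctrl.sense();print(s["eef_pos"],s["force"])
p=c["pixels"];cv2.imwrite("pics/a1.png",cv2.resize(p[150:280,180:300],None,fx=4.5,fy=4.5)[...,::-1])
print(proj(c,(639.5,-85,33)),proj(c,(639.5,-85,33+104)))
```

```text
[639.96575908 -85.36213084  87.41380569] [-0.28442552  0.33375818 -2.62683213]
[248.96709424 251.79319898] [244.76435837 220.50203369]
```

View pics/a1.png

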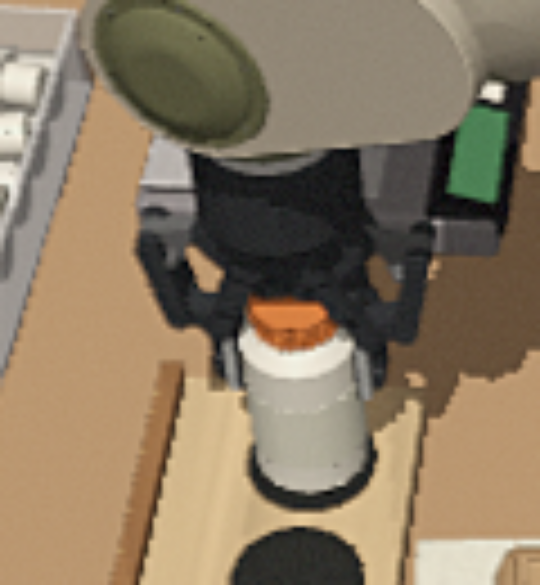

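The bottle at crop (305,480) is centred over its disc, a few mm above it.

Call:
play_rows(translation=[[0,0,0.003],[0,0,0.006],[0,0,0.007],[0,0,0.007]], rotation=[[0,0,0],[0,0,0],[0,0,0],[0,0,0]], gripper=[0.4,0.4,0.4,0.4])

```text
time_s: 6.08
eef_pos: [639.7, -85.5, 80.5]
ee_rot: [0.0, 0.707, 0.707, 0.0]
force: [-3.6, 0.8, 6.3]
grip_width: 0.645
grip_force: 44.8
```

Force turned upward, so the bottle is seated. I release it slowly, lift clear, and move above b.

Call:
play_rows(translation=[[0,0,0],[0,0,0],[0,0,0],[0,0,0],[0,0,0],[0,0,0],[0,0,-0.03],[0,0,-0.08],[0,0,-0.13],[0,0,-0.13]], rotation=[[0,0,0],[0,0,0],[0,0,0],[0,0,0],[0,0,0],[0,0,0],[0,0,0],[0,0,0],[0,0,0],[0,0,0]], gripper=[0,-0.3,-0.6,-1,-1,-1,-1,-1,-1,-1])

```text
time_s: 7.32
eef_pos: [640.9, -85.8, 213.7]
ee_rot: [0.004, 0.707, 0.707, 0.002]
force: [0.8, 0.1, -0.7]
grip_width: 1.001
grip_force: 0.0
```

Call:
play_rows(translation=[[-0.04,-0.025,0],[-0.085,-0.05,0],[-0.13,-0.08,0],[-0.175,-0.107,0],[-0.22,-0.134,0],[-0.255,-0.155,0],[-0.276,-0.168,0],[-0.276,-0.168,0],[-0.276,-0.168,0.03],[-0.276,-0.168,0.06]], rotation=[[0,0,0],[0,0,0],[0,0,0],[0,0,0],[0,0,0],[0,0,0],[0,0,0],[0,0,0],[0,0,0],[0,0,0]], gripper=[-1,-1,-1,-1,-1,-1,-1,-1,-1,-1])

```text
time_s: 8.57
eef_pos: [472.0, -360.2, 148.0]
ee_rot: [-0.0, 0.707, 0.707, 0.0]
force: [0.8, -0.6, -0.4]
grip_width: 0.999
grip_force: 0.0
```

Run:
```python
from h import *
c=cap("side");s=ctrl.sense();print(s["eef_pos"],s["ee_rot"])
save(c,"side2.png")
```

```text
[ 470.7685613  -358.84421988  143.76391068] [-3.66820250e-03  7.06759055e-01  7.07444733e-01  3.64170080e-04]
```

View pics/side2.png

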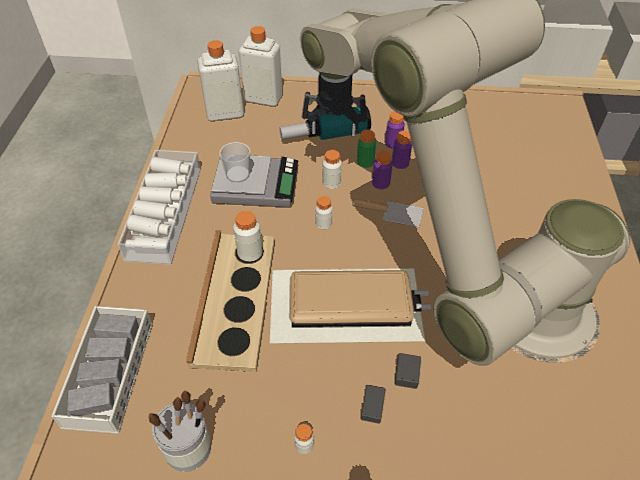

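Bottle a stands upright on disc_3 at (249,240), and the gripper is above b at (332,170). Now I go down on b.

Call:
play_rows(translation=[[0,0,0],[0,0,0.03],[0,0,0.06],[0,0,0.09],[0,0,0.11],[0,0,0.119],[0,0,0.119],[0,0,0.119]], rotation=[[0,0,0],[0,0,0],[0,0,0],[0,0,0],[0,0,0],[0,0,0],[0,0,0],[0,0,0]], gripper=[-1,-1,-1,-1,-1,-1,-1,-1])

```text
time_s: 9.62
eef_pos: [472.1, -361.8, 31.5]
ee_rot: [0.001, 0.707, 0.707, -0.0]
force: [-0.2, -0.2, 0.5]
grip_width: 0.996
grip_force: 0.0
```

Call:
play_rows(translation=[[0,0,0.003],[0,0,0.003],[0,0,0.003],[0,0,0.003],[0,0,0.003],[0,0,0.003],[0,0,0.003],[0,0,0.003],[0,0,0.003]], rotation=[[0,0,0],[0,0,0],[0,0,0],[0,0,0],[0,0,0],[0,0,0],[0,0,0],[0,0,0],[0,0,0]], gripper=[-1,0,0.3,0.5,0.6,0.6,0.6,0.6,0.6], force=40)

```text
time_s: 10.75
eef_pos: [471.7, -361.6, 27.6]
ee_rot: [0.0, 0.707, 0.707, -0.0]
force: [0.7, 0.2, 5.2]
grip_width: 0.538
grip_force: 41.1
```

Call:
play_rows(translation=[[0,0,-0.03],[0,0,-0.08],[0,0,-0.13],[0.04,0,-0.15],[0.09,0,-0.15],[0.14,0,-0.15],[0.19,0,-0.15],[0.24,0,-0.15],[0.29,0,-0.15],[0.33,0.01,-0.15]], rotation=[[0,0,0],[0,0,0],[0,0,0],[0,0,0],[0,0,0],[0,0,0],[0,0,0],[0,0,0],[0,0,0],[0,0,0]], gripper=[0.6,0.6,0.6,0.6,0.6,0.6,0.6,0.6,0.6,0.6])

```text
time_s: 12.0
eef_pos: [480.7, -29.5, 176.9]
ee_rot: [-0.001, 0.707, 0.707, -0.0]
force: [0.4, -0.3, -1.2]
grip_width: 0.541
grip_force: 41.4
```

Call:
play_rows(translation=[[0.021,0.04,0],[0.021,0.09,0],[0.021,0.13,0],[0.021,0.154,0],[0.021,0.154,0],[0.021,0.154,0.03],[0.021,0.154,0.07],[0.021,0.154,0.1],[0.021,0.154,0.11],[0.021,0.154,0.11]], rotation=[[0,0,0],[0,0,0],[0,0,0],[0,0,0],[0,0,0],[0,0,0],[0,0,0],[0,0,0],[0,0,0],[0,0,0]], gripper=[0.6,0.6,0.6,0.6,0.6,0.6,0.6,0.6,0.6,0.6])

```text
time_s: 13.25
eef_pos: [635.2, -10.4, 67.6]
ee_rot: [-0.0, 0.707, 0.707, -0.0]
force: [-0.1, 0.9, -0.5]
grip_width: 0.54
grip_force: 41.6
```

Call:
play_rows(translation=[[0,0,0.003],[0,0,0.006],[0,0,0.007],[0,0,0.007]], rotation=[[0,0,0],[0,0,0],[0,0,0],[0,0,0]], gripper=[0.6,0.6,0.6,0.6])

```text
time_s: 13.75
eef_pos: [635.6, -10.4, 60.6]
ee_rot: [0.0, 0.707, 0.707, 0.0]
force: [-0.7, -0.2, 1.9]
grip_width: 0.541
grip_force: 41.6
```

Call:
play_rows(translation=[[0,0,0],[0,0,0],[0,0,0],[0,0,0],[0,0,0],[0,0,0],[0,0,-0.03],[0,0,-0.08],[0,0,-0.13],[0,0,-0.15]], rotation=[[0,0,0],[0,0,0],[0,0,0],[0,0,0],[0,0,0],[0,0,0],[0,0,0],[0,0,0],[0,0,0],[0,0,0]], gripper=[0.2,-0.1,-0.5,-1,-1,-1,-1,-1,-1,-1])

```text
time_s: 15.0
eef_pos: [636.3, -10.5, 213.8]
ee_rot: [0.002, 0.707, 0.707, 0.001]
force: [0.6, 0.9, -0.6]
grip_width: 1.001
grip_force: 0.0
```

Call:
play_rows(translation=[[-0.03,-0.03,0],[-0.07,-0.06,0],[-0.115,-0.09,0],[-0.16,-0.12,0],[-0.19,-0.145,0],[-0.2075,-0.1535,0.02],[-0.2075,-0.1535,0.05],[-0.2075,-0.1535,0.08],[-0.2075,-0.1535,0.09],[-0.2075,-0.1535,0.09]], rotation=[[0,0,0],[0,0,0],[0,0,0],[0,0,0],[0,0,0],[0,0,0],[0,0,0],[0,0,0],[0,0,0],[0,0,0]], gripper=[-1,-1,-1,-1,-1,-1,-1,-1,-1,-1])

```text
time_s: 16.25
eef_pos: [482.1, -217.9, 120.5]
ee_rot: [-0.0, 0.707, 0.707, -0.0]
force: [0.0, -0.6, 0.5]
grip_width: 1.0
grip_force: 0.0
```

Run:
```python
from h import *
c=cap("side");s=ctrl.sense();print(s["eef_pos"])
cv2.imwrite("pics/side3.png",cv2.resize(c["pixels"][100:300,180:400],None,fx=3,fy=3)[...,::-1])
```

```text
[ 482.41825683 -218.13092099  121.16895099]
```

View pics/side3.png

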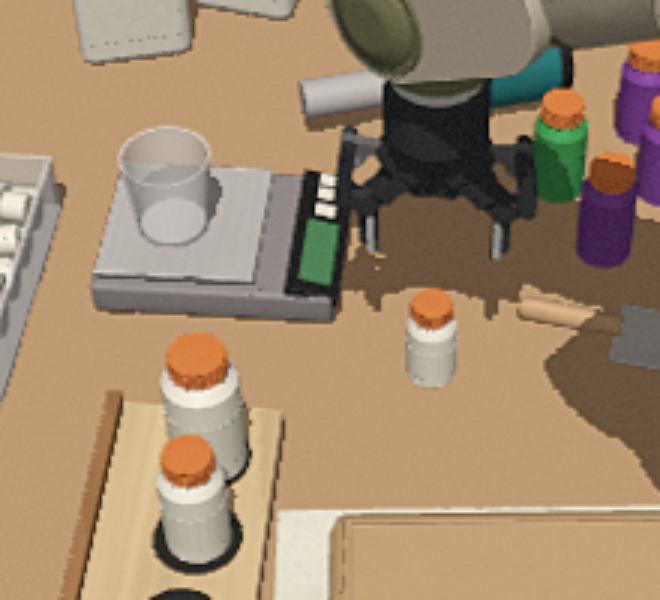

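Bottles a (crop 200,420) and b (crop 195,510) stand on their discs; c at crop (432,340) is under the gripper and the scale is clear. Descending.

Call:
play_rows(translation=[[0,0,0.03],[0,0,0.06],[0,0,0.09],[0,0,0.105],[0,0,0.11],[0,0,0.11],[0,0,0.11]], rotation=[[0,0,0],[0,0,0],[0,0,0],[0,0,0],[0,0,0],[0,0,0],[0,0,0]], gripper=[-1,-1,-1,-1,-1,-1,-1])

```text
time_s: 17.18
eef_pos: [482.5, -218.2, 11.2]
ee_rot: [0.001, 0.707, 0.707, 0.0]
force: [0.0, -0.1, 0.7]
grip_width: 1.0
grip_force: 0.0
```

Call:
play_rows(translation=[[0,0,0],[0,0,0],[0,0,0],[0,0,0],[0,0,0],[0,0,0],[0,0,0],[0,0,0],[0,0,0]], rotation=[[0,0,0],[0,0,0],[0,0,0],[0,0,0],[0,0,0],[0,0,0],[0,0,0],[0,0,0],[0,0,0]], gripper=[-0.3,0.1,0.4,0.6,0.7,0.7,0.7,0.7,0.7], force=40)

```text
time_s: 18.3
eef_pos: [482.2, -218.0, 10.6]
ee_rot: [0.0, 0.707, 0.707, 0.0]
force: [-0.8, 0.2, 5.3]
grip_width: 0.455
grip_force: 39.8
```

Call:
play_rows(translation=[[0,0,-0.03],[0,0,-0.08],[0,0,-0.13],[0.04,0,-0.15],[0.09,0,-0.15],[0.14,0,-0.15],[0.19,0,-0.15],[0.235,0,-0.15],[0.27,0,-0.15],[0.287,0.01,-0.15]], rotation=[[0,0,0],[0,0,0],[0,0,0],[0,0,0],[0,0,0],[0,0,0],[0,0,0],[0,0,0],[0,0,0],[0,0,0]], gripper=[0.7,0.7,0.7,0.7,0.7,0.7,0.7,0.7,0.7,0.7])

```text
time_s: 19.55
eef_pos: [491.5, 70.9, 160.1]
ee_rot: [-0.0, 0.706, 0.708, -0.0]
force: [1.1, -0.1, -1.9]
grip_width: 0.459
grip_force: 40.1
```

Call:
play_rows(translation=[[0,0.04,0],[0,0.09,0],[0,0.125,0],[0,0.144,0],[0,0.144,0],[0,0.144,0.03],[0,0.144,0.07],[0,0.144,0.1],[0,0.144,0.11],[0,0.144,0.11]], rotation=[[0,0,0],[0,0,0],[0,0,0],[0,0,0],[0,0,0],[0,0,0],[0,0,0],[0,0,0],[0,0,0],[0,0,0]], gripper=[0.7,0.7,0.7,0.7,0.7,0.7,0.7,0.7,0.7,0.7])

```text
time_s: 20.8
eef_pos: [635.8, 69.1, 50.7]
ee_rot: [-0.0, 0.707, 0.707, -0.0]
force: [-0.5, -0.1, -0.3]
grip_width: 0.458
grip_force: 40.3
```

Seat height is a TCP z of about 43.5, so I lower 7 mm.

Call:
play_rows(translation=[[0,0,0.003],[0,0,0.006],[0,0,0.007],[0,0,0.007]], rotation=[[0,0,0],[0,0,0],[0,0,0],[0,0,0]], gripper=[0.7,0.7,0.7,0.7])

```text
time_s: 21.3
eef_pos: [636.1, 69.1, 43.7]
ee_rot: [0.0, 0.707, 0.707, 0.0]
force: [-1.0, -0.3, 2.3]
grip_width: 0.458
grip_force: 40.4
```

Call:
play_rows(translation=[[0,0,0],[0,0,0],[0,0,0],[0,0,0],[0,0,0],[0,0,0],[0,0,-0.03],[0,0,-0.08],[0,0,-0.13],[0,0,-0.15]], rotation=[[0,0,0],[0,0,0],[0,0,0],[0,0,0],[0,0,0],[0,0,0],[0,0,0],[0,0,0],[0,0,0],[0,0,0]], gripper=[0.4,0.1,-0.3,-0.7,-1,-1,-1,-1,-1,-1])

```text
time_s: 22.55
eef_pos: [636.8, 69.1, 196.8]
ee_rot: [0.002, 0.707, 0.707, 0.002]
force: [0.1, 0.4, -1.1]
grip_width: 1.0
grip_force: 0.0
```

Call:
play_rows(translation=[[0.02,-0.05,0],[0.05,-0.09,0],[0.09,-0.125,0],[0.135,-0.15,0],[0.18,-0.161,0],[0.225,-0.161,0.01],[0.255,-0.161,0.03],[0.263,-0.161,0.06],[0.263,-0.161,0.08],[0.263,-0.161,0.08]], rotation=[[0,0,0],[0,0,0],[0,0,0],[0,0,0],[0,0,0],[0,0,0],[0,0,0],[0,0,0],[0,0,0],[0,0,0]], gripper=[-1,-1,-1,-1,-1,-1,-1,-1,-1,-1])

```text
time_s: 23.8
eef_pos: [474.3, 331.9, 112.1]
ee_rot: [-0.001, 0.707, 0.707, -0.001]
force: [0.3, 0.4, -0.5]
grip_width: 1.001
grip_force: 0.0
```

Run:
```python
from h import *
c=cap("side");s=ctrl.sense();print(s["eef_pos"])
cv2.imwrite("pics/side4.png",cv2.resize(c["pixels"][200:480,140:460],None,fx=2.1,fy=2.1)[...,::-1])
```

```text
[474.98845959 332.04944415 113.42723737]
```

View pics/side4.png

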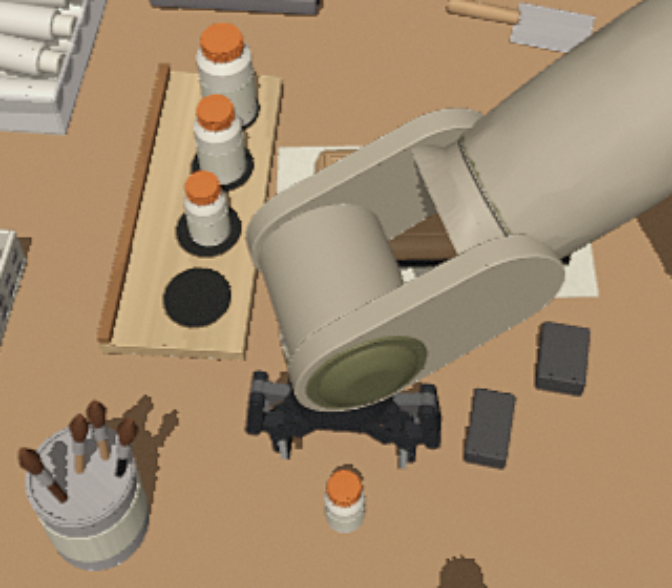

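Three bottles stand on their discs (crop (228,75), (220,140), (207,208)); disc_0 at (197,297) is empty, and d at (345,500) is below the fingers.

Call:
play_rows(translation=[[0,0,0.03],[0,0,0.06],[0,0,0.09],[0,0,0.103],[0,0,0.108],[0,0,0.108],[0,0,0.108]], rotation=[[0,0,0],[0,0,0],[0,0,0],[0,0,0],[0,0,0],[0,0,0],[0,0,0]], gripper=[-1,-1,-1,-1,-1,-1,-1])

```text
time_s: 24.72
eef_pos: [475.5, 332.3, 6.3]
ee_rot: [0.0, 0.707, 0.707, 0.001]
force: [-0.2, -0.0, -0.3]
grip_width: 1.001
grip_force: 0.0
```

Call:
play_rows(translation=[[0,0,0],[0,0,0],[0,0,0],[0,0,0],[0,0,0],[0,0,0],[0,0,0],[0,0,0],[0,0,0]], rotation=[[0,0,0],[0,0,0],[0,0,0],[0,0,0],[0,0,0],[0,0,0],[0,0,0],[0,0,0],[0,0,0]], gripper=[-0.2,0.2,0.5,0.7,0.8,0.8,0.8,0.8,0.8], force=40)

```text
time_s: 25.85
eef_pos: [475.2, 332.2, 5.6]
ee_rot: [0.0, 0.707, 0.707, 0.0]
force: [-1.3, -0.5, 5.3]
grip_width: 0.39
grip_force: 39.7
```

Call:
play_rows(translation=[[0,0,-0.03],[0,0,-0.08],[0,0,-0.12],[-0.04,0,-0.14],[-0.085,0,-0.14],[-0.13,0.01,-0.14],[-0.165,0.04,-0.14],[-0.185,0.08,-0.14],[-0.185,0.12,-0.14],[-0.185,0.145,-0.14]], rotation=[[0,0,0],[0,0,0],[0,0,0],[0,0,0],[0,0,0],[0,0,0],[0,0,0],[0,0,0],[0,0,0],[0,0,0]], gripper=[0.8,0.8,0.8,0.8,0.8,0.8,0.8,0.8,0.8,0.8])

```text
time_s: 27.1
eef_pos: [621.2, 146.5, 144.4]
ee_rot: [-0.0, 0.707, 0.707, -0.0]
force: [-0.6, 0.5, -0.2]
grip_width: 0.389
grip_force: 39.9
```

Call:
play_rows(translation=[[0,0.014,0],[0,0.014,0],[0,0.014,0.03],[0,0.014,0.065],[0,0.014,0.09],[0,0.014,0.1],[0,0.014,0.1],[0,0.014,0.1]], rotation=[[0,0,0],[0,0,0],[0,0,0],[0,0,0],[0,0,0],[0,0,0],[0,0,0],[0,0,0]], gripper=[0.8,0.8,0.8,0.8,0.8,0.8,0.8,0.8])

```text
time_s: 28.1
eef_pos: [634.5, 147.2, 46.6]
ee_rot: [0.001, 0.707, 0.707, 0.001]
force: [0.6, -0.5, -0.4]
grip_width: 0.385
grip_force: 39.9
```

Seat height is a TCP z of about 38.5, so I lower 8 mm.

Call:
play_rows(translation=[[0,0,0.003],[0,0,0.006],[0,0,0.008],[0,0,0.008]], rotation=[[0,0,0],[0,0,0],[0,0,0],[0,0,0]], gripper=[0.8,0.8,0.8,0.8])

```text
time_s: 28.6
eef_pos: [634.1, 147.1, 38.6]
ee_rot: [0.0, 0.707, 0.707, 0.0]
force: [-4.9, -1.1, 10.2]
grip_width: 0.387
grip_force: 40.8
```

Call:
play_rows(translation=[[0,0,0],[0,0,0],[0,0,0],[0,0,0],[0,0,0],[0,0,0],[0,0,0],[0,0,-0.03],[0,0,-0.08],[0,0,-0.13]], rotation=[[0,0,0],[0,0,0],[0,0,0],[0,0,0],[0,0,0],[0,0,0],[0,0,0],[0,0,0],[0,0,0],[0,0,0]], gripper=[0.5,0.2,-0.2,-0.6,-1,-1,-1,-1,-1,-1])

```text
time_s: 29.85
eef_pos: [633.8, 147.1, 168.7]
ee_rot: [-0.0, 0.707, 0.707, -0.0]
force: [0.8, -0.5, 0.4]
grip_width: 1.0
grip_force: 0.0
```

Call:
play_rows(translation=[[0.02,-0.05,-0.03],[0.05,-0.1,-0.03],[0.09,-0.15,-0.03],[0.13,-0.18,-0.03],[0.17,-0.2,-0.03],[0.2,-0.2,-0.03],[0.2,-0.2,-0.03],[0.2,-0.2,-0.03]], rotation=[[0,0,0],[0,0,0],[0,0,0],[0,0,0],[0,0,0],[0,0,0],[0,0,0],[0,0,0]], gripper=[-1,-1,-1,-1,-1,-1,-1,-1])

```text
time_s: 30.85
eef_pos: [434.1, 346.5, 197.2]
ee_rot: [0.0, 0.707, 0.707, -0.0]
force: [-0.0, 1.1, -0.2]
grip_width: 0.999
grip_force: 0.0
```

Run:
```python
from h import *
C={n:cap(n) for n in("top","side")}
T=dict(a=(639.5,-85),b=(635.5,-10),c=(636,69),d=(634,147))
for n,c in C.items():
    p=c["pixels"].astype(int)
    m=((p[...,0]>1.55*p[...,1])&(p[...,1]>1.5*p[...,2])&(p[...,0]>150)) if n=="side" else (p[...,0]>2.05*p[...,1])&(p[...,0]>120)
    nn,l,st,ce=cv2.connectedComponentsWithStats(m.astype(np.uint8))
    for k,(x,y) in T.items():
        h,cp=H[k]; z=33+h-cp*(.4 if n=="side" else .3); q=proj(c,(x,y,z))
        j=min((j for j in range(1,nn) if st[j,4]>20),key=lambda j:np.hypot(*(ce[j]-q))); print(n,k,st[j],(ray(c,*ce[j],z)[:2]-(x,y)).round(1))
print(ctrl.sense()["eef_pos"])
cv2.imwrite("pics/end.png",cv2.resize(C["side"]["pixels"][200:480,140:460],None,fx=2.1,fy=2.1)[...,::-1])
```

```text
top a [315 178  16  16 186] [-0.8 -0.5]
top b [285 184  13  13 129] [-1.  1.]
top c [255 187  11  11  99] [-1.3  1.3]
top d [225 191  10   9  74] [-1.1  0.8]
side a [235 211  21  19 282] [-0.8 -1.7]
side b [234 245  17  17 210] [-0.3 -0.5]
side c [228 281  16  17 198] [-0.6  1.2]
side d [224 319  15  15 170] [-1.3 -0.3]
[434.30033167 346.22866387 197.31675389]
```

View pics/end.png

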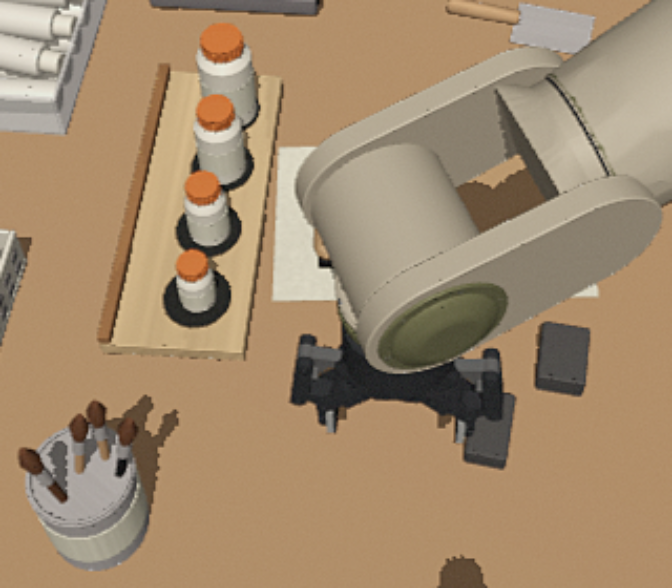

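All four bottles stand upright on their discs, tallest by the scale, within 2 mm of centre, at crop (228,75), (220,140), (207,208) and (196,283). The gripper is clear, so I hand in.

```bash
python3 -c "
from rig import ctrl
print(ctrl.finish_job())"
```

```text
the job is handed in; nothing more can be done
None
```

I handed the job in at about 31 s: all four bottles stand upright on their discs, tallest nearest the scale, each within about 2 mm of centre by my last camera check, and I kept the arm clear of the armrest; no verdict came back.

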